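# Press a glued leather-faced block in the bench screw press

## Robot

A 6-joint arm with a two-finger parallel gripper is mounted at the origin on the work surface. World frame = base frame: x ahead of the robot, y to its left, z up, the work surface at z = 0. Lengths are in m, angles in rad, forces in N, time in s.
With the tool pointing down it reaches from about 0.375 to 0.975 m from the base axis. Payload 3.8 kg.
Tool frame: the origin (TCP) lies midway between the tips of the shut fingers; the grasp point (between the pads) lies 19 mm behind it; z points along the fingers, y is the line along which they close (so a half turn about z gives the same grasp; the last joint's range is limited). The gripper opens to 85 mm and grips with 20 to 120 N. Pads are 22 mm wide; open, the fingers measure 114 mm over their backs; the gripper's body (76 mm by 85 mm) begins 54 mm behind the grasp point. The pads swing forward as they close: fully open they stand 13 mm farther back than shut.
Start: joints at [1.175, 0.264, 1.604, -0, 1.274, -0.037], TCP at [0.237, 0.632, 0.231] pointing down, gripper open.
Joint ranges: [-2.63, 2.63], [-0.94, 2.18], [0.31, 2.57], [-1.31, 4.45], [0, 2.66], [-2.55, 2.55]. Speed limits (rad/s): [2.57, 2.57, 3.14, 3.14, 3.14, 3.14].

## Interface

Orientations are given as a rotation vector (axis times angle).
In Python, from workcell import bot gives the robot as it stands.
- The arm moves only by the tool jog_arm, never from a script. Its argument "motion" is a list of rows, each a list of 5 numbers: the opening, from -1 (shut) to 1 (fully open), then the shift along the tool's x, y, z in mm, then the turn about the tool's z in degrees. In form: [[claw, x, y, z, twist], ...]. A call has 1 to 10 rows; each row shifts and turns the commanded pose from where the row before left it, along the tool's axes as they then stand; what a row does not reach is not made up. A row lasts 1/12 s, in which the tool goes at most 41.7 mm and 7.16 degrees, less where a joint would pass 70% of its speed; a pose out of reach is approached as far as the arm can. A call with a gripper value outside its range is refused whole. The fingers move at their own pace and stop on an object; "force" is the grip in N (left out, the last holds). Time passes only in rows, so rows that do not move let the fingers close. It gives the time, the measured TCP pose, the force, the opening and the grip force at its end, in the units of the state.
- bot.read_state(): the state, without advancing time (a new reading comes with each control period).
- bot.read_camera(name): name is "side" or "top" or "wrist"; returns (picture, depth): 384x512x3 uint8, red, green, blue; 384x512 float32, m along the optical axis (not along the pixel's ray), 0 where there is no reading.
- bot.get_calibration(name): a dict with "vfov" (degrees; the focal length in pixels is half the picture's height over the tangent of half this angle, whatever the lens; pixels are square), "cx", "cy" (the principal point, pixels), "rvec" (rotation vector, rad) and "tvec" (3), from world to camera coordinates, as OpenCV has them; the wrist camera has in their place "tool_from_camera" (4x4, takes a point from camera to tool coordinates, whose origin is the TCP and whose axes are the flange's). Camera axes: x right, y down, z forward; pixel columns grow to the right and rows downward; lengths in m; the calibration is good to about 2 mm. A picture is of the moment at which its call begins: read the wrist's pose just before it. get_calibration takes no time and is no camera call.
- bot.finish_job(): hands the job in; it is judged then, once.
The state is a dict: "time": time; "q": joint angles; "joint_vel": joint speeds; "joint_torque": joint torques, N m; "tool_pos": TCP position; "tcp_rot": TCP orientation; "wrist_force": force on the tool from outside, world axes, zero at the start; "torque": the same for the moment, N m; "width": opening from 0.0 (shut) to 1.0 (fully open); "grip_force": force on a finger pad.
Only numpy, scipy, OpenCV 4.12 (cv2) and the standard library are available. Lean on these libraries where they do the work, as an engineer would, in place of code of your own. Each camera call takes 0.05 s, during which the arm holds its last target. There are 200 camera calls.

## Task

Push the press's sliding bed, which carries the orange leather-faced block, fully home under the press, then wind the T-handle down (clockwise seen from above), half turn by half turn, until the foot bears firmly on the block with about 60 N: firm enough for the glue to hold, but without crushing the leather. Then let go, leaving the block in the bed's pocket and the things around the press where they are.

Things in the scene. Friction and masses are not known exactly. Their poses are not given: they have to be found in the camera images.
- knob_center (a point): Centre of the bed's upright black knob (22 mm across, 32 to 68 mm above the table; this point is 50 mm up). Its frame's x axis: the level direction in which the bed is pushed home. The knob is 130 mm before the middle of the pocket; with the bed home it is 130 mm before the screw axis.
- bed (a joint): Travel of the sliding bed: 0 m = drawn out towards the front (as at the start), 0.060 m = home against its stop, with the block centred under the foot. It slides with about 2.5 N of friction and stays where it is left.
- pocket (a point): Middle of the floor of the pocket in the aluminium bed, 34 mm above the table; axes as knob_center. Pocket 84 x 72 mm with a rim 6 mm high.
- block_center (a point): Centre of the loose block lying in the pocket: wood 76 x 64 x 26 mm with an orange leather top face, 150 g; z up.
- block: The same block; origin at the centre of its underside.
- press: The green press with the bed it carries; origin on the screw axis at table level, x axis as knob_center. Under its crosshead hangs a round dark steel foot, 48 mm across, moved by the screw. Its start height varies by 8 mm and is not given: feel for the block. The foot is sprung: from touch, the force on the block grows up to 20 N per mm. Above 120 N the leather is crushed.
- handle_center (a point): Middle of the T-handle's steel bar, on the vertical screw axis, 194 mm above the table; it keeps its height. The bar, 12 mm thick, runs along this frame's y, 75 mm each way, with 17 mm end balls (red +y, black -y) centred at 78 mm. Hub 28 mm across. Grip the bar 55 mm from the axis; 34 mm is free under it down to the collar (42 mm across), 48 mm to the crosshead's nuts.
- handle (a joint): Angle of the T-handle, rad, growing clockwise seen from above; lowers the foot 3.18 mm per rad. Starts at 0.2 to 1.4; the foot meets the block between 4.4 and 7.2, and bears with 60 N about 1 rad later. Takes 0.30 N m to turn freely (5.5 N at 55 mm from the axis), 0.49 N m at 60 N on the block (9 N), 0.68 N m at 120 N (12.4 N). It stays where it is left.
- glue: Bystander: white glue jar with blue cap, loose on the table; leave it alone (origin under its middle).
- thread: Bystander: orange thread spool, loose on the table; leave it alone (origin under its middle).
- mallet: Bystander: hammer with dark wooden head, loose on the table; leave it alone (origin under its middle).
- awl: Bystander: awl with wooden handle, loose on the table; leave it alone (origin under its middle).
- brushpot: Bystander: blue ceramic cup, loose on the table; leave it alone (origin under its middle).
- cover: Bystander: stack of three leather-covered boards, loose on the table; leave it alone (origin under its middle).
Mind the look-alikes: they are no part of the job. Leave any green or purple look-alike of the block alone.

How it is judged:
On the way, in this order (a step that is already met when the one before it is completed fails the run):
1. the bed is fully home, the block in its pocket, the foot still clear of the block (value of joint bed above 0.057 m and horizontal distance between block_center and pocket below 0.008 m and angle between block's own z axis and vertical below 0.06 rad and contact force between press and block below 6 N), for 0.2 s.
2. the foot is screwed down firmly on the block, the bed still home (value of joint bed above 0.057 m and contact force between press and block above 30 N), for 0.2 s.
At the end, for the whole second after the job is handed in: The bed is home (within 3 mm of its stop), the block lies flat in the pocket (centre within 8 mm of the pocket's middle), the foot bears on it with 30 to 95 N, and handle and block are at rest (all of step 2 and horizontal distance between block_center and pocket below 0.008 m and angle between block's own z axis and vertical below 0.06 rad and contact force between press and block below 95 N and velocity of joint handle between -0.05 and 0.05 rad/s and linear speed of block below 0.01 m/s); the robot touches nothing.
It fails at once if the block is pressed on the bed with more than 120 N: the leather is crushed (contact force between press and block above 120 N).
It fails at once if a bystander is moved more than 30 mm (distance of any of glue, thread, mallet, awl, brushpot, cover from where it was at the start of the episode above 0.03 m).
It also fails if it takes over 72 s, if anything falls off the work surface, if the arm or the gripper's body presses on something with over 40 N, if the wrist force passes 120 N, or if a joint passes its speed limit or range.

## Working session

There is one attempt and no reset: what is moved stays moved. The work goes in short steps, Python scripts to look and compute and a tool call to move; the robot and the scene stay as the last step left them, time stands still between calls to the robot, and variables do not carry over. Pictures are saved under pics/ and viewed, at most 10 in all, crops included, and the job is handed in when it is done.

Besides the shell and the picture viewer there is one more tool, called after ">>>" as name([rows], argument=value, ...), one row to a line, values as JSON. jog_arm: Moves the arm, as the interface text tells. Its arguments: {"type":"object","properties":{"motion":{"type":"array"},"force":{"type":"number"}},"required":["motion"]}

```bash
mkdir -p pics; ls; python3 - <<'E'
from workcell import bot
import cv2,numpy as np
s=bot.read_state();print({k:np.round(v,3) for k,v in s.items()})
for n in("top","side"):
    im,d=bot.read_camera(n);cv2.imwrite(f"pics/{n}0.png",im[:,:,::-1]);np.save(f"pics/{n}0.npy",d)
    print(n,bot.get_calibration(n))
print(bot.get_calibration("wrist"))
E
```

```text
pics
{'time': np.float64(0.0), 'q': array([ 1.175,  0.265,  1.605,  0.   ,  1.274, -0.037]), 'joint_vel': array([-0.   , -0.001,  0.   , -0.001,  0.001, -0.   ]), 'joint_torque': array([ 1.0000e-03, -5.1511e+01, -3.6731e+01,  0.0000e+00,  1.3000e-02,
       -0.0000e+00]), 'tool_pos': array([0.237, 0.631, 0.23 ]), 'tcp_rot': array([-5.610e-01, -3.091e+00,  3.000e-03]), 'wrist_force': array([-0.004, -0.588,  0.396]), 'torque': array([ 0.045,  0.06 , -0.001]), 'grip_force': np.float64(0.0), 'width': np.float64(0.997)}
top {'vfov': 42.298043761888124, 'cx': 261.05619911643043, 'cy': 194.99297190029026, 'rvec': array([ 2.11646952, -2.17835886,  0.17171398]), 'tvec': array([-0.00447838,  0.55195838,  1.45170899])}
side {'vfov': 45.6422263101853, 'cx': 250.25782952778079, 'cy': 195.76379306635215, 'rvec': array([ 2.45652428, -0.0478144 ,  0.03001212]), 'tvec': array([-0.54348346,  0.09134055,  1.54934024])}
{'vfov': 68.87740615403392, 'cx': 254.5490869435718, 'cy': 188.52292468799084, 'tool_from_camera': array([[-1.18636197e-03, -9.57591333e-01, -2.88127457e-01,
         7.42810688e-02],
       [ 9.99999233e-01, -1.03341122e-03, -6.82945783e-04,
         5.41194488e-04],
       [ 3.56228817e-04, -2.88128046e-01,  9.57591824e-01,
        -1.43240408e-01],
       [ 0.00000000e+00,  0.00000000e+00,  0.00000000e+00,
         1.00000000e+00]])}
```

View pics/top0.png

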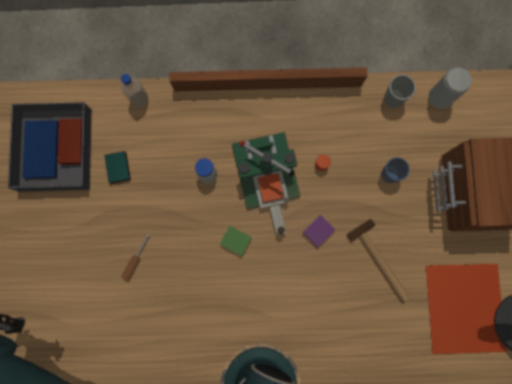

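View pics/side0.png

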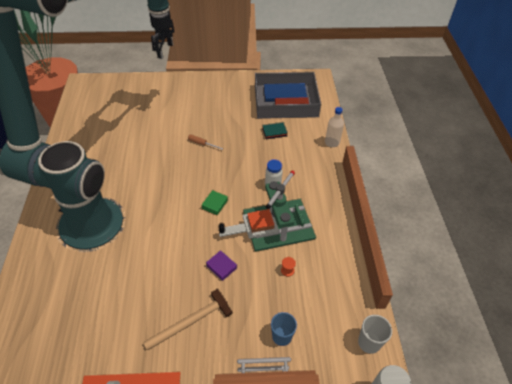

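The top view shows the press around (266,170), the knob at (281,231), the block at (271,188) and the red handle ball near (242,145). I'll zoom in and measure.

```bash
cat > h.py <<'E'
from workcell import bot
import numpy as np,cv2
from scipy.spatial.transform import Rotation as R
def ray(n,u,v,z):
    c=bot.get_calibration(n);f=192/np.tan(np.radians(c['vfov']/2))
    M=R.from_rotvec(c['rvec']).as_matrix();o=-M.T@c['tvec']
    d=M.T@np.array([(u-c['cx'])/f,(v-c['cy'])/f,1]);return o+d*(z-o[2])/d[2]
def proj(n,p):
    c=bot.get_calibration(n);f=192/np.tan(np.radians(c['vfov']/2))
    q=R.from_rotvec(c['rvec']).apply(p)+c['tvec'];return np.array([c['cx']+f*q[0]/q[2],c['cy']+f*q[1]/q[2]])
E
python3 - <<'E'
from h import *
t=cv2.imread('pics/top0.png');s=cv2.imread('pics/side0.png')
for n,im,(x0,y0,x1,y1) in(('top',t,(215,120,325,250)),('side',s,(205,150,325,260))):
    hsv=cv2.cvtColor(im,cv2.COLOR_BGR2HSV)
    m=((hsv[...,0]<12)|(hsv[...,0]>172))&(hsv[...,1]>150)&(hsv[...,2]>60)
    k=np.zeros_like(m);k[y0:y1,x0:x1]=1;m&=k.astype(bool)
    _,_,st,ce=cv2.connectedComponentsWithStats(m.astype(np.uint8))
    for a,c in zip(st[1:],ce[1:]):
        if a[4]>3: print(n,a,c.round(1),[ray(n,*c,z).round(4) for z in(.06,.194)])
print('knobtop',ray('top',281,231,.068),ray('side',222,229,.068))
a=cv2.resize(t[125:250,215:315],None,fx=4,fy=4,interpolation=2);b=cv2.resize(s[160:260,210:320],None,fx=3.6,fy=3.6,interpolation=2)
h=max(a.shape[0],b.shape[0]);o=np.zeros((h,a.shape[1]+b.shape[1],3),np.uint8);o[:a.shape[0],:a.shape[1]]=a;o[:b.shape[0],a.shape[1]:]=b
cv2.imwrite('pics/z.png',cv2.convertScaleAbs(o,alpha=1.6))
E
```

```text
top [241 141   3   5  12] [241.9 142.9] [array([0.7094, 0.0329, 0.06  ]), array([0.6743, 0.0296, 0.194 ])]
top [315 155  10  16 133] [320.2 162.9] [array([ 0.6413, -0.2007,  0.06  ]), array([ 0.6125, -0.1825,  0.194 ])]
top [259 174  23  28 488] [270.1 187.3] [array([ 0.5713, -0.0479,  0.06  ]), array([ 0.549 , -0.0438,  0.194 ])]
side [291 170   4   4   9] [292.7 171.7] [array([0.7012, 0.1556, 0.06  ]), array([0.678 , 0.0345, 0.194 ])]
side [248 209  26  22 420] [260.3 219.7] [array([ 0.5741, -0.0518,  0.06  ]), array([ 0.5651, -0.1497,  0.194 ])]
side [283 257  11   3  25] [288.  258.2] [array([ 0.6507, -0.2009,  0.06  ]), array([ 0.6331, -0.2822,  0.194 ])]
knobtop [ 0.43953046 -0.07523468  0.068     ] [ 0.44934949 -0.09004135  0.068     ]
```

View pics/z.png

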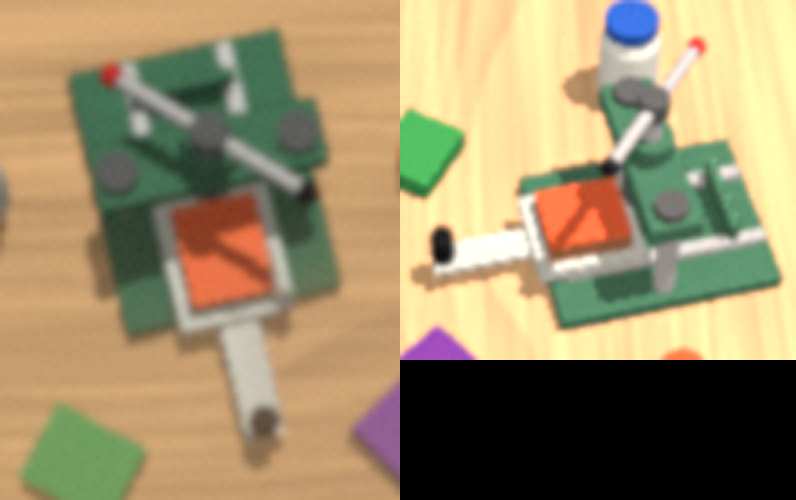

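The zoom shows the knob top at top-view pixel (281.0,230.2), the hub at (267.2,158.2), the red ball at (242.7,143.7) and the black ball at (291.5,172.5). The same points in the side view are (221,225), (280.6,188), (292.5,172.5) and (268.6,205.8).

```bash
python3 - <<'E'
from h import *
for nm,z,a,b in(('knob',.068,(281,230.2),(221.2,225.5)),('hub',.204,(267.2,158.2),(280.6,188)),('red',.194,(242.7,143.7),(292.5,172.5)),('black',.194,(291.5,172.5),(268.6,205.8)),('block',.060,(270.1,187.3),(260.3,219.7))):
    print(nm,ray('top',*a,z)[:2].round(4),ray('side',*b,z)[:2].round(4))
s=bot.read_state();print(R.from_rotvec(s['tcp_rot']).as_matrix().round(3))
E
```

```text
knob [ 0.4419 -0.0753] [ 0.4468 -0.0763]
hub [ 0.6273 -0.0381] [ 0.6327 -0.0401]
red [0.6721 0.0275] [0.6771 0.031 ]
black [ 0.588  -0.1031] [ 0.5925 -0.0996]
block [ 0.5712 -0.0478] [ 0.5741 -0.0519]
[[-0.936  0.351 -0.001]
 [ 0.351  0.936 -0.002]
 [ 0.    -0.002 -1.   ]]
```

>>> jog_arm([
  [1, -22.1, -29.4, 0, 0],
  [1, -22.1, -29.4, 0, 0],
  [1, -22.1, -29.4, 0, 0],
  [1, -22.1, -29.4, 0, 0],
  [1, -22.1, -29.4, 0, 0],
  [1, -22.1, -29.4, 0, 0],
  [1, -22.1, -29.4, 0, 0],
  [1, -22.1, -29.4, 0, 0],
  [1, -22.1, -29.4, 0, 0],
  [1, -22.1, -29.4, 0, 0],
], force=40)

```text
time: 0.93
tool_pos: [0.3405, 0.2773, 0.2309]
tcp_rot: [-0.56, -3.091, 0.001]
wrist_force: [0.5, 0.4, -0.1]
width: 1.002
grip_force: 0.0
```

>>> jog_arm([
  [1, -22.1, -29.4, 0, 0],
  [1, -22.1, -29.4, 0, 0],
  [1, -22.1, -29.4, 0, 0],
  [1, -22.1, -29.4, 0, 0],
  [1, -22.1, -29.4, 0, 0],
  [1, -22.1, -29.4, 0, 0],
  [1, -22.1, -29.4, 0, 0],
  [1, -22.1, -29.4, 0, 0],
  [1, -22.1, -29.4, 0, 0],
  [1, -22.1, -29.4, 0, 0],
])

```text
time: 1.77
tool_pos: [0.4442, -0.0756, 0.231]
tcp_rot: [-0.561, -3.091, -0.0]
wrist_force: [-0.1, 0.5, 0.3]
width: 1.002
grip_force: 0.0
```

>>> jog_arm([
  [1, 0, 0, 9, 6.4],
  [1, 0, 0, 9, 6.4],
  [1, 0, 0, 9, 6.4],
  [1, 0, 0, 9, 6.4],
  [1, 0, 0, 9, 6.4],
  [1, 0, 0, 9, 6.4],
  [1, 0, 0, 9, 6.4],
  [1, 0, 0, 9, 6.4],
  [1, 0, 0, 9, 6.4],
  [1, 0, 0, 0, 0],
])

```text
time: 2.6
tool_pos: [0.4424, -0.0733, 0.1479]
tcp_rot: [-1.981, -2.433, 0.003]
wrist_force: [-0.7, -0.0, 0.0]
width: 1.003
grip_force: 0.0
```

```bash
cat >> h.py <<'E'
def st(target=None):
    s=bot.read_state();M=R.from_rotvec(s['tcp_rot']).as_matrix();p=s['tool_pos']
    print('t',round(float(s['time']),2),'p',p.round(4),'yaw',np.degrees(np.arctan2(M[1,0],M[0,0])).round(2),'tilt',M[:,2].round(3),'F',s['wrist_force'].round(1),'T',s['torque'].round(2),'q6',s['q'][5].round(2),'w',round(float(s['width']),3),'g',s['grip_force'])
    if target is not None: print('shift mm tool',(M.T@(np.array(target)-p)*1000).round(1))
    return s,M
def wrist_ray(u,v,z,s):
    c=bot.get_calibration('wrist');f=192/np.tan(np.radians(c['vfov']/2));M=R.from_rotvec(s['tcp_rot']).as_matrix();T=c['tool_from_camera']
    o=M@T[:3,3]+s['tool_pos'];d=M@T[:3,:3]@np.array([(u-c['cx'])/f,(v-c['cy'])/f,1]);return o+d*(z-o[2])/d[2]
E
python3 - <<'E'
from h import *
st((.4445,-.076,.040))
im,d=bot.read_camera('wrist');cv2.imwrite('pics/w1.png',im[:,:,::-1])
E
```

```text
t 2.6 p [ 0.4424 -0.0733  0.1479] yaw 101.68 tilt [-0.004  0.001 -1.   ] F [-0.7 -0.   0. ] T [-0.    0.07 -0.04] q6 -0.42 w 1.003 g 0.0
shift mm tool [ -3.2   1.9 107.9]
```

View pics/w1.png

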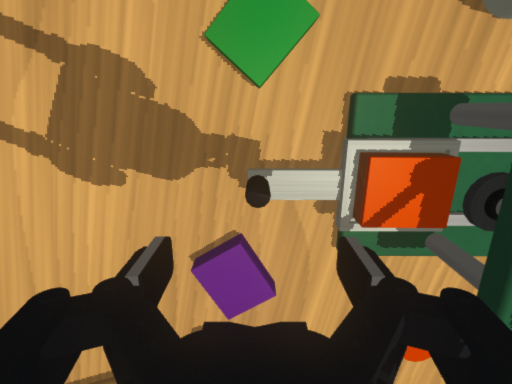

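The wrist view shows the knob top at about (258,194), the tongue running to the right towards the bed, and the orange block in the pocket. The purple look-alike sits off to the side at (233,275).

```bash
python3 - <<'E'
from h import *
s,M=st()
k=wrist_ray(258,194,.068,s);print(k)
st((k[0],k[1],.040))
for uv in((369,152),(358,228),(459,155),(448,230)):print(wrist_ray(*uv,.06,s).round(4))
p=wrist_ray(233,285,.02,s);print('purple',p)
E
```

```text
t 2.65 p [ 0.443  -0.0735  0.1489] yaw 101.97 tilt [-0.003  0.001 -1.   ] F [ 0.2 -0.5 -0.5] T [0.   0.02 0.03] q6 -0.43 w 1.002 g 0.0
[ 0.44461009 -0.07099139  0.068     ]
t 2.65 p [ 0.443  -0.0735  0.1489] yaw 101.97 tilt [-0.003  0.001 -1.   ] F [ 0.2 -0.5 -0.5] T [0.   0.02 0.03] q6 -0.43 w 1.002 g 0.0
shift mm tool [  1.9   2.4 108.9]
[ 0.5279 -0.0185  0.06  ]
[ 0.5403 -0.0863  0.06  ]
[ 0.6022 -0.0054  0.06  ]
[ 0.6205 -0.0713  0.06  ]
purple [ 0.44326805 -0.19756558  0.02      ]
```

>>> jog_arm([
  [1, 0, 0.3, 15, 0],
  [1, 0, 0.3, 15, 0],
  [1, 0, 0.3, 15, 0],
  [1, 0, 0.3, 15, 0],
  [1, 0, 0.3, 15, 0],
  [1, 0, 0.3, 15, 0],
  [1, 0, 0.3, 15, 0],
  [-1, 0, 0, 3, 0],
  [-1, 0, 0, 0, 0],
  [-1, 0, 0, 0, 0],
], force=40)

```text
time: 3.48
tool_pos: [0.447, -0.0734, 0.043]
tcp_rot: [1.978, 2.44, 0.0]
wrist_force: [-0.1, 0.5, 0.0]
width: 0.605
grip_force: 0.0
```

>>> jog_arm([
  [-1, 0, 0, 0, 0],
  [-1, 0, 0, 0, 0],
  [-1, 0, 0, 0, 0],
  [-1, 0, 0, 0, 0],
])

```text
time: 3.82
tool_pos: [0.4472, -0.0736, 0.0436]
tcp_rot: [1.979, 2.438, 0.001]
wrist_force: [-2.5, 0.6, 6.4]
width: 0.241
grip_force: 39.0
```

>>> jog_arm([
  [-1, 0, 2, -1, 0],
  [-1, 0, 4, 0, 0],
  [-1, 0, 6, 0, 0],
  [-1, 0, 6, 0, 0],
  [-1, 0, 6, 0, 0],
  [-1, 0, 6, 0, 0],
  [-1, 0, 6, 0, 0],
  [-1, 0, 6, 0, 0],
  [-1, 0, 6, 0, 0],
  [-1, 0, 4, 0, 0],
])

```text
time: 4.65
tool_pos: [0.499, -0.063, 0.0436]
tcp_rot: [1.979, 2.438, 0.0]
wrist_force: [-2.8, -4.8, 3.2]
width: 0.24
grip_force: 39.9
```

>>> jog_arm([
  [-1, 0, 2, 0, 0],
  [-1, 0, 1.5, 0, 0],
  [-1, 0, 1, 0, 0],
  [-1, 0, 0, 0, 0],
])

```text
time: 4.98
tool_pos: [0.5032, -0.0621, 0.0436]
tcp_rot: [1.979, 2.438, 0.001]
wrist_force: [-0.8, -5.2, 2.6]
width: 0.241
grip_force: 39.9
```

>>> jog_arm([
  [-1, 0, 1, 0, 0],
  [-1, 0, 1, 0, 0],
  [-1, 0, 1, 0, 0],
])

```text
time: 5.23
tool_pos: [0.5036, -0.062, 0.0435]
tcp_rot: [-1.978, -2.439, 0.006]
wrist_force: [-10.8, -8.2, 12.3]
width: 0.242
grip_force: 41.0
```

>>> jog_arm([
  [-1, 0, 1, 0, 0],
  [-1, 0, 1, 0, 0],
  [-1, 0, 0, 0, 0],
])

```text
time: 5.48
tool_pos: [0.5036, -0.062, 0.0435]
tcp_rot: [-1.976, -2.437, 0.01]
wrist_force: [-14.9, -9.6, 15.7]
width: 0.243
grip_force: 41.5
```

>>> jog_arm([
  [-1, 0, -3, 0, 0],
  [-1, 0, -1, 0, 0],
  [0.2, 0, 0, 0, 0],
  [0.2, 0, 0, 0, 0],
  [0.2, 0, 0, 0, 0],
  [0.2, 0, 0, -20, 0],
  [0.2, 0, 0, -30, 0],
  [0.2, 0, 0, -30, 0],
  [0.2, 0, 0, -30, 0],
  [0.2, 0, 0, -30, 0],
])

```text
time: 6.32
tool_pos: [0.5026, -0.0608, 0.1843]
tcp_rot: [-1.98, -2.438, -0.001]
wrist_force: [0.6, 0.2, -0.5]
width: 0.603
grip_force: 0.0
```

>>> jog_arm([
  [0.2, 0, -10, -35, 0],
  [0.2, 0, -10, -35, 0],
  [0.2, 0, -10, -20, 0],
  [0.2, 0, 0, 0, 0],
])

```text
time: 6.65
tool_pos: [0.4755, -0.0679, 0.2795]
tcp_rot: [1.975, 2.432, 0.008]
wrist_force: [0.6, -1.2, 0.1]
width: 0.597
grip_force: 0.0
```

```bash
python3 - <<'E'
from h import *
s,M=st()
for n in('wrist','top'):
    im,d=bot.read_camera(n);cv2.imwrite(f'pics/{n}2.png',im[:,:,::-1])
E
```

```text
t 6.65 p [ 0.4755 -0.0679  0.2795] yaw 101.85 tilt [ 0.01  -0.001 -1.   ] F [ 0.6 -1.2  0.1] T [ 0.04 -0.06 -0.03] q6 -0.4 w 0.597 g 0.0
```

View pics/wrist2.png

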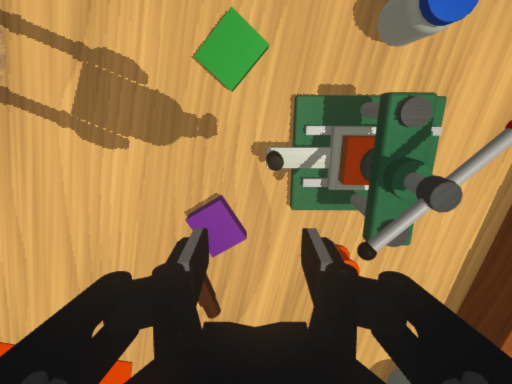

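The bed is home. The black ball shows at (368,251), the hub at (439,193) and the red ball at the frame edge (511,125).

```bash
python3 - <<'E'
from h import *
s,M=st()
b=wrist_ray(368,251,.194,s);h=wrist_ray(439,193,.206,s);r=wrist_ray(511,125.5,.194,s)
print(b,h,r,(b+r)/2,np.degrees(np.arctan2(*(r-b)[1::-1])),np.linalg.norm(r-b))
c=np.array([.631,-.0375]);a=np.radians(57)
print('black grip',c-.055*np.array([np.cos(a),np.sin(a)]))
E
```

```text
t 6.75 p [ 0.4741 -0.0673  0.2743] yaw 101.85 tilt [ 0.003  0.    -1.   ] F [ 0.5  0.2 -0.5] T [ 0.04 -0.03  0.02] q6 -0.4 w 0.599 g 0.0
[ 0.58361858 -0.09717809  0.194     ] [ 0.61574801 -0.03095964  0.206     ] [0.65837895 0.03063312 0.194     ] [ 0.62099876 -0.03327248  0.194     ] 59.67543688226155 0.14807031305941323
black grip [ 0.60104485 -0.08362688]
```

>>> jog_arm([
  [0.2, -10.6, 30, 0, 0],
  [0.2, -10.6, 30, 0, 0],
  [0.2, -10.6, 30, 0, 0],
  [0.2, -10.6, 30, 0, 0],
  [0.2, 0, 0, 0, 6.4],
  [0.2, 0, 0, 0, 6.4],
  [0.2, 0, 0, 0, 6.4],
  [0.2, 0, 0, 0, 6.4],
  [0.2, 0, 0, 0, 6.4],
  [0.2, 0, 0, 0, 6.4],
])

```text
time: 7.58
tool_pos: [0.5988, -0.0838, 0.2698]
tcp_rot: [-2.673, -1.643, 0.005]
wrist_force: [-0.6, -0.6, -0.4]
width: 0.599
grip_force: 0.0
```

>>> jog_arm([
  [0.2, 0, 0, 0, 6.2],
  [0.2, 0, 0, 0, 0],
  [0.2, 0, 0, 0, 0],
])

```text
time: 7.83
tool_pos: [0.5989, -0.084, 0.2708]
tcp_rot: [-2.753, -1.508, 0.004]
wrist_force: [0.4, -0.9, -0.2]
width: 0.601
grip_force: 0.0
```

```bash
python3 - <<'E'
from h import *
s,M=st((.6003,-.0844,.175))
im,d=bot.read_camera('wrist');cv2.imwrite('pics/w3.png',im[:,:,::-1])
E
```

```text
t 7.83 p [ 0.5989 -0.084   0.2708] yaw 57.43 tilt [-0.004  0.001 -1.   ] F [ 0.4 -0.9 -0.2] T [ 0.05 -0.03 -0.02] q6 0.39 w 0.601 g 0.0
shift mm tool [ 0.5  1.7 95.8]
```

View pics/w3.png

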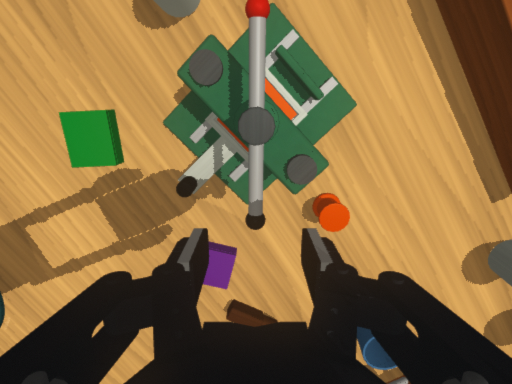

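The bar lies almost exactly along tool x: red ball (258,8), hub (256.5,125), black ball (255,221).

```bash
python3 - <<'E'
from h import *
s,M=st()
b=wrist_ray(255,221,.194,s);h=wrist_ray(256.5,125,.206,s);r=wrist_ray(258,8,.194,s)
for p in (b,h,r,(b+r)/2): print(p.round(4),((M.T@(p-s['tool_pos']))*1000).round(1))
E
```

```text
t 7.88 p [ 0.599  -0.0841  0.2713] yaw 57.43 tilt [-0.003  0.001 -1.   ] F [ 0.2 -0.5 -0.6] T [-0.03  0.    0.01] q6 0.39 w 0.596 g 0.0
[ 0.5865 -0.1019  0.194 ] [-21.6  -0.7  77.3]
[ 0.631  -0.0344  0.206 ] [59.2  0.4 65.2]
[0.6738 0.0307 0.194 ] [137.1   1.4  77.2]
[ 0.6302 -0.0356  0.194 ] [57.7  0.4 77.2]
```

>>> jog_arm([
  [0.2, 0.5, 0.1, 16, 0],
  [0.2, 0.5, 0.1, 16, 0],
  [0.2, 0.5, 0.1, 16, 0],
  [0.2, 0.5, 0.1, 16, 0],
  [0.2, 0, 0, 16, 0],
  [0.2, 0, 0, 16, 0],
  [-1, 0, 0, 0, 0],
  [-1, 0, 0, 0, 0],
  [-1, 0, 0, 0, 0],
  [-1, 0, 0, 0, 0],
], force=40)

```text
time: 8.72
tool_pos: [0.601, -0.0829, 0.1781]
tcp_rot: [-2.757, -1.506, -0.0]
wrist_force: [-0.4, 1.9, -1.4]
width: 0.123
grip_force: 39.0
```

>>> jog_arm([
  [-1, 0, 0, 0, 0],
  [-1, 0, 0, 0, 0],
])

```text
time: 8.88
tool_pos: [0.6011, -0.0829, 0.1781]
tcp_rot: [2.757, 1.505, 0.001]
wrist_force: [-1.5, 0.8, -0.1]
width: 0.123
grip_force: 39.1
```

```bash
python3 - <<'E'
from h import *
st()
E
```

```text
t 8.88 p [ 0.6011 -0.0829  0.1781] yaw 57.27 tilt [ 0.001  0.    -1.   ] F [-1.5  0.8 -0.1] T [0.23 0.31 0.14] q6 0.39 w 0.123 g 39.10540580749512
```

>>> jog_arm([
  [-1, 0.41, -6.7, 0, 7],
  [-1, 0.41, -6.7, 0, 7],
  [-1, 0.41, -6.7, 0, 7],
  [-1, 0.41, -6.7, 0, 7],
  [-1, 0.41, -6.7, 0, 7],
])

```text
time: 9.3
tool_pos: [0.5795, -0.0578, 0.1781]
tcp_rot: [3.083, 0.598, 0.0]
wrist_force: [-2.6, -0.2, 0.0]
width: 0.125
grip_force: 40.1
```

```bash
python3 - <<'E'
from h import *
s,M=st();print(M.T@s['wrist_force'])
E
```

```text
t 9.3 p [ 0.5795 -0.0578  0.1781] yaw 21.94 tilt [ 0.    -0.001 -1.   ] F [-2.6 -0.2  0. ] T [0.03 0.32 0.33] q6 1.05 w 0.125 g 40.09999215602875
[-2.45845258e+00 -8.22695125e-01 -1.46984199e-03]
```

>>> jog_arm([
  [-1, 0.41, -6.7, 0, 7],
  [-1, 0.41, -6.7, 0, 7],
  [-1, 0.41, -6.7, 0, 7],
  [-1, 0.41, -6.7, 0, 7],
  [-1, 0.41, -6.7, 0, 7],
  [-1, 0.41, -6.7, 0, 7],
  [-1, 0.41, -6.7, 0, 7],
  [-1, 0.41, -6.7, 0, 7],
  [-1, 0.41, -6.7, 0, 7],
  [-1, 0, 0, 0, 0],
])

```text
time: 10.13
tool_pos: [0.5889, 0.0014, 0.1781]
tcp_rot: [-2.94, 1.1, 0.003]
wrist_force: [-3.8, 7.1, 1.3]
width: 0.125
grip_force: 39.7
```

```bash
python3 - <<'E'
from h import *
s,M=st();print(M.T@s['wrist_force'],s['q'])
E
```

```text
t 10.13 p [0.5889 0.0014 0.1781] yaw -41.04 tilt [-0.001  0.003 -1.   ] F [-3.8  7.1  1.3] T [ 0.98  0.58 -0.19] q6 2.24 w 0.125 g 39.69296157360077
[-7.49267058 -2.86855226 -1.25281435] [-0.04175027  0.14199092  1.85019973  0.00334986  1.15017805  2.24392238]
```

>>> jog_arm([
  [0, 0, 0, 0, 0],
  [0, 0, 0, 0, 0],
  [0, 0, 0, 0, 0],
  [0, 0, 0, -25, 0],
  [0, 0, 0, -25, 0],
  [0, 0, 0, 0, -7],
  [0, 0, 0, 0, -7],
  [0, 0, 0, 0, -7],
  [0, 0, 0, 0, -7],
  [0, 0, 0, 0, -7],
])

```text
time: 10.97
tool_pos: [0.5895, -0.0015, 0.2279]
tcp_rot: [3.138, -0.149, 0.002]
wrist_force: [0.4, 0.7, -1.0]
width: 0.503
grip_force: 0.0
```

>>> jog_arm([
  [0, 0, 0, 0, -7],
  [0, 0, 0, 0, -7],
  [0, 0, 0, 0, -7],
  [0, 0, 0, 0, -7],
  [0, 0, 0, 0, -7],
  [0, 0, 0, 0, -7],
  [0, 0, 0, 0, -7],
  [0, 0, 0, 0, -7],
  [0, 0, 0, 0, -7],
  [0, 0, 0, 0, -7],
])

```text
time: 11.8
tool_pos: [0.5895, -0.0015, 0.2278]
tcp_rot: [2.655, 1.677, 0.001]
wrist_force: [0.1, -0.2, 0.7]
width: 0.499
grip_force: 0.0
```

>>> jog_arm([
  [0, 0, 0, 0, -7],
  [0, 0, 0, 0, -7],
  [0, 0, 0, 0, -7],
  [0, 0, 0, 0, -7],
  [0, 0, 0, 0, -7],
  [0, 0, 0, 0, -7],
  [0, 0, 0, 0, -7],
  [0, 0, 0, 0, -7],
  [0, 0, 0, 0, -7],
  [0, 0, 0, 0, -7],
])

```text
time: 12.63
tool_pos: [0.5895, -0.0015, 0.2278]
tcp_rot: [1.213, 2.897, 0.0]
wrist_force: [-0.2, 0.7, -0.3]
width: 0.497
grip_force: 0.0
```

>>> jog_arm([
  [0, 0, 0, 0, -5],
  [0, 0, 0, 0, 0],
  [0, 0, 0, 0, 0],
])

```text
time: 12.88
tool_pos: [0.5893, -0.0014, 0.2277]
tcp_rot: [1.098, 2.942, 0.0]
wrist_force: [-0.4, -0.4, -0.5]
width: 0.497
grip_force: 0.0
```

```bash
python3 - <<'E'
from h import *
a=np.radians(-41)
s,M=st((.6305-.055*np.cos(a),-.0362-.055*np.sin(a),.178))
im,d=bot.read_camera('wrist');cv2.imwrite('pics/w4.png',im[:,:,::-1])
E
```

```text
t 12.88 p [ 0.5893 -0.0014  0.2277] yaw 139.07 tilt [ 0.001 -0.    -1.   ] F [-0.4 -0.4 -0.5] T [ 0.01  0.05 -0.  ] q6 -0.9 w 0.497 g 0.0
shift mm tool [ 1.1  0.7 49.7]
```

View pics/w4.png

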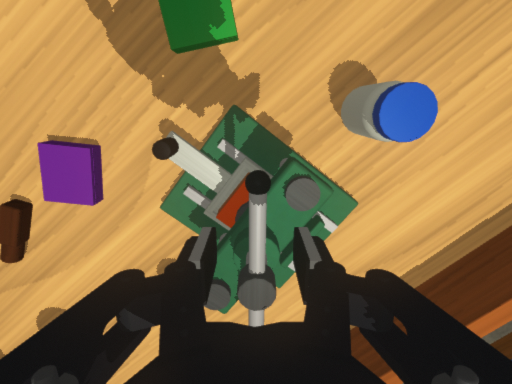

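>>> jog_arm([
  [0, 0.3, 0.2, 16, 0],
  [0, 0.3, 0.2, 17, 0],
  [0, 0.2, 0.1, 17, 0],
  [0, 0, 0, 0, 0],
  [-1, 0, 0, 0, 0],
  [-1, 0, 0, 0, 0],
  [-1, 0, 0, 0, 0],
  [-1, 0, 0, 0, 0],
])

```text
time: 13.6
tool_pos: [0.5899, 0.0001, 0.1788]
tcp_rot: [1.094, 2.942, 0.002]
wrist_force: [0.2, 0.8, 0.5]
width: 0.121
grip_force: 38.9
```

>>> jog_arm([
  [-1, -0.41, 6.7, 0, 7],
  [-1, -0.41, 6.7, 0, 7],
  [-1, -0.41, 6.7, 0, 7],
  [-1, -0.41, 6.7, 0, 7],
  [-1, -0.41, 6.7, 0, 7],
  [-1, -0.41, 6.7, 0, 7],
])

```text
time: 14.1
tool_pos: [0.6238, 0.0183, 0.1788]
tcp_rot: [2.082, 2.351, -0.001]
wrist_force: [-2.8, -2.4, 2.7]
width: 0.124
grip_force: 39.4
```

```bash
cat >> h.py <<'E'
def tq(red=1):
    s,M=st();F=s['wrist_force'];r=s['tool_pos']-np.array([.6306,-.0363,0])
    y=np.degrees(np.arctan2(M[1,0],M[0,0]))
    print('axis torque',(s['torque'][2]+r[0]*F[1]-r[1]*F[0]).round(3),'radius',np.hypot(r[0],r[1]).round(4),'handle',np.radians(101.3-y+180*(1-red)).round(3),'Ftool',(M.T@F).round(1))
E
python3 -c "
from h import *
tq(0)"
```

```text
t 14.1 p [0.6238 0.0183 0.1788] yaw 96.92 tilt [ 0.001 -0.001 -1.   ] F [-2.8 -2.4  2.7] T [-0.35  0.32  0.16] q6 -0.13 w 0.124 g 39.43834662437439
axis torque 0.328 radius 0.055 handle 3.218 Ftool [-2.1 -3.1 -2.7]
```

>>> jog_arm([
  [-1, -0.41, 6.7, 0, 7],
  [-1, -0.41, 6.7, 0, 7],
  [-1, -0.41, 6.7, 0, 7],
  [-1, -0.41, 6.7, 0, 7],
])

```text
time: 14.43
tool_pos: [0.6501, 0.0152, 0.1788]
tcp_rot: [2.59, 1.777, -0.001]
wrist_force: [-3.5, -1.2, 4.0]
width: 0.124
grip_force: 39.5
```

```bash
python3 -c "
from h import *
tq(0)"
```

```text
t 14.43 p [0.6501 0.0152 0.1788] yaw 68.93 tilt [ 0.    -0.001 -1.   ] F [-3.5 -1.2  4. ] T [-0.21  0.58  0.17] q6 0.35 w 0.124 g 39.48825716972351
axis torque 0.322 radius 0.0551 handle 3.707 Ftool [-2.4 -2.8 -4. ]
```

>>> jog_arm([
  [-1, -0.41, 6.7, 0, 7],
  [-1, -0.41, 6.7, 0, 7],
  [-1, -0.41, 6.7, 0, 7],
])

```text
time: 14.68
tool_pos: [0.667, 0.0049, 0.1788]
tcp_rot: [2.871, 1.276, -0.001]
wrist_force: [-4.3, -0.4, 2.8]
width: 0.121
grip_force: 39.5
```

```bash
python3 -c "
from h import *
tq(0)"
```

```text
t 14.68 p [0.667  0.0049 0.1788] yaw 47.92 tilt [-0. -0. -1.] F [-4.3 -0.4  2.8] T [-0.04  0.72  0.12] q6 0.7 w 0.121 g 39.50006067752838
axis torque 0.277 radius 0.055 handle 4.073 Ftool [-3.2 -2.9 -2.8]
```

>>> jog_arm([
  [-1, -0.41, 6.7, 0, 7],
  [-1, -0.41, 6.7, 0, 7],
  [-1, -0.41, 6.7, 0, 7],
])

```text
time: 14.93
tool_pos: [0.6791, -0.0108, 0.1788]
tcp_rot: [-3.055, -0.731, 0.001]
wrist_force: [-4.0, 0.4, 3.7]
width: 0.126
grip_force: 39.5
```

```bash
python3 -c "
from h import *
tq(0)"
```

```text
t 14.93 p [ 0.6791 -0.0108  0.1788] yaw 26.92 tilt [-0.001  0.    -1.   ] F [-4.   0.4  3.7] T [0.1  0.73 0.19] q6 1.05 w 0.126 g 39.49590504169464
axis torque 0.311 radius 0.0548 handle 4.44 Ftool [-3.4 -2.2 -3.7]
```

>>> jog_arm([
  [-1, -0.41, 6.7, 0, 7],
  [-1, -0.41, 6.7, 0, 7],
])

```text
time: 15.1
tool_pos: [0.6837, -0.0232, 0.1788]
tcp_rot: [-3.121, -0.353, 0.001]
wrist_force: [-3.9, 2.0, 4.5]
width: 0.119
grip_force: 39.5
```

```bash
python3 -c "
from h import *
tq(0)"
```

```text
t 15.1 p [ 0.6837 -0.0232  0.1788] yaw 12.92 tilt [-0.001  0.    -1.   ] F [-3.9  2.   4.5] T [0.24 0.72 0.13] q6 1.27 w 0.119 g 39.48662281036377
axis torque 0.292 radius 0.0547 handle 4.684 Ftool [-3.3 -2.8 -4.5]
```

>>> jog_arm([
  [-1, -0.41, 6.7, 0, 7],
  [-1, -0.41, 6.7, 0, 7],
])

```text
time: 15.27
tool_pos: [0.6851, -0.0363, 0.1788]
tcp_rot: [-3.141, 0.03, 0.001]
wrist_force: [-4.2, 2.5, 3.2]
width: 0.123
grip_force: 39.5
```

```bash
python3 -c "
from h import *
tq(0)"
```

```text
t 15.27 p [ 0.6851 -0.0363  0.1788] yaw -1.09 tilt [-0.001  0.001 -1.   ] F [-4.2  2.5  3.2] T [0.38 0.71 0.21] q6 1.5 w 0.123 g 39.4785350561142
axis torque 0.35 radius 0.0545 handle 4.929 Ftool [-4.3 -2.4 -3.2]
```

>>> jog_arm([
  [-1, -0.41, 6.7, 0, 7],
  [-1, -0.41, 6.7, 0, 7],
])

```text
time: 15.43
tool_pos: [0.6834, -0.0494, 0.1788]
tcp_rot: [-3.113, 0.412, 0.001]
wrist_force: [-4.6, 2.2, 3.7]
width: 0.123
grip_force: 39.5
```

```bash
python3 -c "
from h import *
tq(0)"
```

```text
t 15.43 p [ 0.6834 -0.0494  0.1788] yaw -15.09 tilt [-0.     0.001 -1.   ] F [-4.6  2.2  3.7] T [0.49 0.65 0.19] q6 1.72 w 0.123 g 39.47309374809265
axis torque 0.247 radius 0.0544 handle 5.173 Ftool [-5.  -0.9 -3.7]
```

>>> jog_arm([
  [-1, -0.41, 6.7, 0, 7],
  [-1, -0.41, 6.7, 0, 7],
])

```text
time: 15.6
tool_pos: [0.6785, -0.0617, 0.1788]
tcp_rot: [-3.039, 0.789, 0.0]
wrist_force: [-3.5, 4.1, 3.6]
width: 0.125
grip_force: 39.5
```

```bash
python3 -c "
from h import *
tq(0)"
```

```text
t 15.6 p [ 0.6785 -0.0617  0.1788] yaw -29.09 tilt [ 0.     0.002 -1.   ] F [-3.5  4.1  3.6] T [0.67 0.5  0.14] q6 1.95 w 0.125 g 39.49472665786743
axis torque 0.245 radius 0.0542 handle 5.417 Ftool [-5.  -1.9 -3.6]
```

>>> jog_arm([
  [-1, -0.41, 6.7, 0, 7],
  [-1, -0.41, 6.7, 0, 7],
])

```text
time: 15.77
tool_pos: [0.6709, -0.0723, 0.1788]
tcp_rot: [-2.92, 1.153, -0.0]
wrist_force: [-1.4, 5.3, 2.4]
width: 0.122
grip_force: 39.5
```

```bash
python3 -c "
from h import *
tq(0)"
```

```text
t 15.77 p [ 0.6709 -0.0723  0.1788] yaw -43.08 tilt [ 0.001  0.002 -1.   ] F [-1.4  5.3  2.4] T [0.75 0.33 0.29] q6 2.18 w 0.122 g 39.531481862068176
axis torque 0.457 radius 0.054 handle 5.662 Ftool [-4.7 -2.9 -2.4]
```

>>> jog_arm([
  [-1, -0.1, 3.3, 0, 3.5],
])

```text
time: 15.85
tool_pos: [0.6685, -0.0748, 0.1789]
tcp_rot: [-2.883, 1.241, -0.0]
wrist_force: [-0.1, 4.6, 1.1]
width: 0.122
grip_force: 39.4
```

```bash
python3 -c "
from h import *
tq(0)"
```

```text
t 15.85 p [ 0.6685 -0.0748  0.1789] yaw -46.59 tilt [ 0.001  0.002 -1.   ] F [-0.1  4.6  1.1] T [0.74 0.1  0.24] q6 2.23 w 0.122 g 39.41619157791138
axis torque 0.41 radius 0.054 handle 5.723 Ftool [-3.4 -3.1 -1.1]
```

>>> jog_arm([
  [-1, -0.1, 3.3, 0, 3.5],
])

```text
time: 15.93
tool_pos: [0.6663, -0.0767, 0.1788]
tcp_rot: [-2.846, 1.325, -0.001]
wrist_force: [-1.2, 4.7, 1.7]
width: 0.125
grip_force: 39.5
```

```bash
python3 -c "
from h import *
tq(0)"
```

```text
t 15.93 p [ 0.6663 -0.0767  0.1788] yaw -49.93 tilt [ 0.001  0.002 -1.   ] F [-1.2  4.7  1.7] T [0.68 0.16 0.24] q6 2.29 w 0.125 g 39.52151834964752
axis torque 0.357 radius 0.0539 handle 5.781 Ftool [-4.3 -2.1 -1.7]
```

>>> jog_arm([
  [0, 0, 0, 0, 0],
  [0, 0, 0, 0, 0],
  [0, 0, 0, 0, 0],
  [0, 0, 0, -25, 0],
  [0, 0, 0, -25, 0],
  [0, 0, 0, 0, -7],
  [0, 0, 0, 0, -7],
  [0, 0, 0, 0, -7],
  [0, 0, 0, 0, -7],
  [0, 0, 0, 0, -7],
])

```text
time: 16.77
tool_pos: [0.6663, -0.078, 0.2275]
tcp_rot: [3.117, -0.392, 0.001]
wrist_force: [-0.1, -0.1, -0.0]
width: 0.497
grip_force: 0.0
```

>>> jog_arm([
  [0, 0, 0, 0, -7],
  [0, 0, 0, 0, -7],
  [0, 0, 0, 0, -7],
  [0, 0, 0, 0, -7],
  [0, 0, 0, 0, -7],
  [0, 0, 0, 0, -7],
  [0, 0, 0, 0, -7],
  [0, 0, 0, 0, -7],
  [0, 0, 0, 0, -7],
  [0, 0, 0, 0, -7],
])

```text
time: 17.6
tool_pos: [0.6663, -0.078, 0.2274]
tcp_rot: [2.778, 1.466, 0.0]
wrist_force: [0.1, -0.4, -1.1]
width: 0.504
grip_force: 0.0
```

>>> jog_arm([
  [0, 0, 0, 0, -7],
  [0, 0, 0, 0, -7],
  [0, 0, 0, 0, -7],
  [0, 0, 0, 0, -7],
  [0, 0, 0, 0, -7],
  [0, 0, 0, 0, -7],
  [0, 0, 0, 0, -7],
  [0, 0, 0, 0, -7],
  [0, 0, 0, 0, -7],
  [0, 0, 0, 0, -7],
])

```text
time: 18.43
tool_pos: [0.6663, -0.078, 0.2274]
tcp_rot: [1.434, 2.795, -0.0]
wrist_force: [0.3, 0.4, -0.0]
width: 0.499
grip_force: 0.0
```

>>> jog_arm([
  [0, 0, 0, 0, -5],
  [0, 0, 0, 0, 0],
  [0, 0, 0, 0, 0],
])

```text
time: 18.68
tool_pos: [0.6662, -0.078, 0.2274]
tcp_rot: [1.324, 2.849, -0.0]
wrist_force: [-0.8, 0.4, -0.1]
width: 0.497
grip_force: 0.0
```

```bash
python3 - <<'E'
from h import *
a=np.radians(-50)
s,M=st((.6306+.055*np.cos(a),-.0363+.055*np.sin(a),.178))
im,d=bot.read_camera('wrist');cv2.imwrite('pics/w5.png',im[:,:,::-1])
E
```

```text
t 18.68 p [ 0.6662 -0.078   0.2274] yaw 130.13 tilt [ 0. -0. -1.] F [-0.8  0.4 -0.1] T [0.03 0.   0.  ] q6 -0.85 w 0.497 g 0.0
shift mm tool [-0.2 -0.5 49.4]
```

View pics/w5.png

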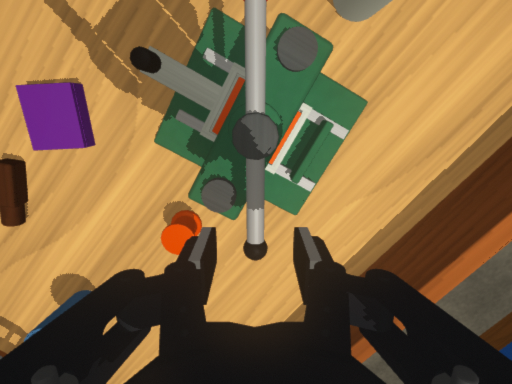

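The bar sits centred between the fingers at u≈256, with the black ball at (255,249), and the bed is still home. Next: lower, grip and continue in small steps.

>>> jog_arm([
  [0, 0, -0.1, 16, 0],
  [0, 0, -0.2, 17, 0],
  [0, 0, -0.1, 16.5, 0],
  [0, 0, 0, 0, 0],
  [-1, 0, 0, 0, 0],
  [-1, 0, 0, 0, 0],
  [-1, 0, 0, 0, 0],
  [-1, 0, 0, 0, 0],
])

```text
time: 19.4
tool_pos: [0.6667, -0.0782, 0.1794]
tcp_rot: [1.321, 2.848, 0.001]
wrist_force: [1.1, 0.2, -0.3]
width: 0.119
grip_force: 39.0
```

```bash
python3 -c "
from h import *
tq(1)"
```

```text
t 19.4 p [ 0.6667 -0.0782  0.1794] yaw 130.22 tilt [ 0.003 -0.    -1.   ] F [ 1.1  0.2 -0.3] T [ 0.01 -0.03 -0.07] q6 -0.86 w 0.119 g 39.021708369255066
axis torque -0.017 radius 0.0553 handle -0.505 Ftool [-0.6  1.   0.3]
```

>>> jog_arm([
  [-1, 0.1, -3.4, 0, 3.5],
  [-1, 0.1, -3.4, 0, 3.5],
])

```text
time: 19.57
tool_pos: [0.6619, -0.0818, 0.1794]
tcp_rot: [1.495, 2.759, 0.003]
wrist_force: [3.2, 2.3, -0.2]
width: 0.121
grip_force: 39.5
```

```bash
python3 -c "
from h import *
tq(1)"
```

```text
t 19.57 p [ 0.6619 -0.0818  0.1794] yaw 123.11 tilt [ 0.004  0.    -1.   ] F [ 3.2  2.3 -0.2] T [ 0.24 -0.36  0.18] q6 -0.74 w 0.121 g 39.50291633605957
axis torque 0.398 radius 0.0552 handle -0.381 Ftool [0.2 3.9 0.2]
```

>>> jog_arm([
  [-1, 0.1, -3.4, 0, 3.5],
])

```text
time: 19.65
tool_pos: [0.6591, -0.0836, 0.1794]
tcp_rot: [1.578, 2.712, 0.004]
wrist_force: [3.0, 2.1, -1.0]
width: 0.122
grip_force: 39.5
```

```bash
python3 -c "
from h import *
tq(1)"
```

```text
t 19.65 p [ 0.6591 -0.0836  0.1794] yaw 119.6 tilt [ 0.004  0.    -1.   ] F [ 3.   2.1 -1. ] T [ 0.21 -0.35  0.27] q6 -0.68 w 0.122 g 39.471028447151184
axis torque 0.467 radius 0.0552 handle -0.319 Ftool [0.4 3.6 1. ]
```

>>> jog_arm([
  [-1, 0.1, -3.4, 0, 3.5],
])

```text
time: 19.73
tool_pos: [0.6561, -0.0853, 0.1794]
tcp_rot: [1.661, 2.662, 0.004]
wrist_force: [3.2, 2.0, -0.8]
width: 0.121
grip_force: 39.5
```

```bash
python3 -c "
from h import *
tq(1)"
```

```text
t 19.73 p [ 0.6561 -0.0853  0.1794] yaw 116.09 tilt [ 0.004  0.    -1.   ] F [ 3.2  2.  -0.8] T [ 0.23 -0.46  0.23] q6 -0.62 w 0.121 g 39.45639967918396
axis torque 0.443 radius 0.0552 handle -0.258 Ftool [0.4 3.8 0.9]
```

>>> jog_arm([
  [-1, 0.1, -3.4, 0, 3.5],
])

```text
time: 19.82
tool_pos: [0.653, -0.0867, 0.1794]
tcp_rot: [1.741, 2.611, 0.004]
wrist_force: [2.7, 1.9, -0.3]
width: 0.12
grip_force: 39.5
```

```bash
python3 -c "
from h import *
tq(1)"
```

```text
t 19.82 p [ 0.653  -0.0867  0.1794] yaw 112.6 tilt [ 0.005  0.    -1.   ] F [ 2.7  1.9 -0.3] T [ 0.28 -0.39  0.23] q6 -0.56 w 0.12 g 39.451462626457214
axis torque 0.407 radius 0.0551 handle -0.197 Ftool [0.7 3.2 0.3]
```

>>> jog_arm([
  [-1, 0.1, -3.4, 0, 3.5],
])

```text
time: 19.9
tool_pos: [0.6499, -0.088, 0.1794]
tcp_rot: [1.82, 2.556, 0.004]
wrist_force: [3.7, 2.1, -0.5]
width: 0.12
grip_force: 39.5
```

```bash
python3 -c "
from h import *
tq(1)"
```

```text
t 19.9 p [ 0.6499 -0.088   0.1794] yaw 109.1 tilt [ 0.005 -0.    -1.   ] F [ 3.7  2.1 -0.5] T [ 0.2  -0.42  0.26] q6 -0.51 w 0.12 g 39.45290207862854
axis torque 0.493 radius 0.0551 handle -0.136 Ftool [0.7 4.2 0.5]
```

>>> jog_arm([
  [-1, 0.1, -3.4, 0, 3.5],
])

```text
time: 19.98
tool_pos: [0.6466, -0.089, 0.1794]
tcp_rot: [1.897, 2.499, 0.004]
wrist_force: [2.9, 1.4, -0.7]
width: 0.122
grip_force: 39.5
```

```bash
python3 -c "
from h import *
tq(1)"
```

```text
t 19.98 p [ 0.6466 -0.089   0.1794] yaw 105.6 tilt [ 0.005 -0.    -1.   ] F [ 2.9  1.4 -0.7] T [ 0.19 -0.45  0.26] q6 -0.45 w 0.122 g 39.46031033992767
axis torque 0.437 radius 0.0551 handle -0.075 Ftool [0.6 3.1 0.8]
```

>>> jog_arm([
  [-1, 0.1, -3.4, 0, 3.5],
])

```text
time: 20.07
tool_pos: [0.6433, -0.0898, 0.1794]
tcp_rot: [1.973, 2.44, 0.005]
wrist_force: [3.2, 1.9, -1.1]
width: 0.122
grip_force: 39.5
```

```bash
python3 -c "
from h import *
tq(1)"
```

```text
t 20.07 p [ 0.6433 -0.0898  0.1794] yaw 102.1 tilt [ 0.005 -0.    -1.   ] F [ 3.2  1.9 -1.1] T [ 0.2  -0.51  0.31] q6 -0.39 w 0.122 g 39.47012722492218
axis torque 0.509 radius 0.055 handle -0.014 Ftool [1.2 3.5 1.1]
```

>>> jog_arm([
  [-1, 0.1, -3.4, 0, 3.5],
])

```text
time: 20.15
tool_pos: [0.64, -0.0905, 0.1794]
tcp_rot: [2.046, 2.379, 0.005]
wrist_force: [3.0, 1.0, -1.0]
width: 0.123
grip_force: 39.5
```

```bash
python3 -c "
from h import *
tq(1)"
```

```text
t 20.15 p [ 0.64   -0.0905  0.1794] yaw 98.6 tilt [ 0.005 -0.    -1.   ] F [ 3.  1. -1.] T [ 0.17 -0.5   0.27] q6 -0.33 w 0.123 g 39.48307514190674
axis torque 0.445 radius 0.0551 handle 0.047 Ftool [0.5 3.1 1. ]
```

>>> jog_arm([
  [-1, 0, 0, 0, 0],
  [0, 0, 0, 0, 0],
  [0, 0, 0, 0, 0],
  [0, 0, 0, 0, 0],
  [0, 0, 0, 0, 0],
  [0, 0, 0, -15, 0],
  [0, 0, 0, -20, 0],
  [0, 0, 0, -25, 0],
  [0, 0, 0, -30, 0],
  [0, 0, 0, -30, 0],
])

```text
time: 20.98
tool_pos: [0.6375, -0.0906, 0.2981]
tcp_rot: [-2.044, -2.383, 0.002]
wrist_force: [0.6, -0.1, 0.7]
width: 0.505
grip_force: 0.0
```

>>> jog_arm([
  [0, 0, -30, 0, 0],
  [0, 0, -40, 0, 0],
  [0, 0, -40, 0, 0],
  [0, 0, -30, 0, 0],
  [0, 0, 0, 0, 0],
  [0, 0, 0, 0, 0],
])

```text
time: 21.48
tool_pos: [0.4987, -0.1122, 0.2982]
tcp_rot: [2.046, 2.383, 0.001]
wrist_force: [0.8, 0.1, -0.3]
width: 0.503
grip_force: 0.0
```

```bash
python3 - <<'E'
from h import *
st()
a,d=bot.read_camera('wrist');b,d=bot.read_camera('side')
b=cv2.resize(b[160:260,210:320],(422,384),interpolation=2)
cv2.imwrite('pics/end.png',cv2.resize(np.hstack([a,b]),(800,329))[:,:,::-1])
E
```

```text
t 21.48 p [ 0.4987 -0.1122  0.2982] yaw 98.69 tilt [ 0.001 -0.    -1.   ] F [ 0.8  0.1 -0.3] T [-0.04 -0.05  0.04] q6 -0.42 w 0.503 g 0.0
```

View pics/end.png

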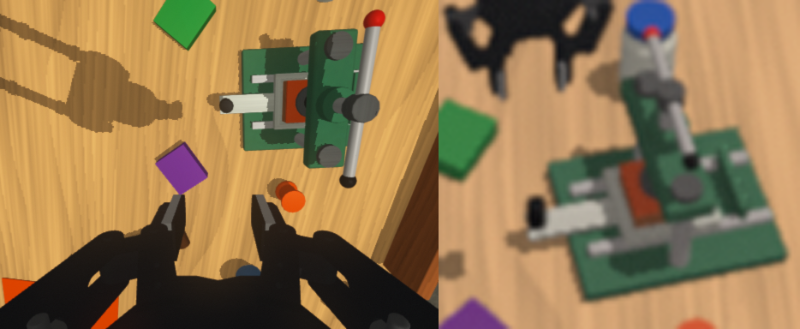

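The image shows the foot on the block, the bed home and the gripper clear. I'll check the bar angle from the balls, red (374,18) and black (347,181) in the scaled picture.

```bash
python3 - <<'E'
from h import *
s,M=st();k=(512+422)/800;k2=384/329
r=wrist_ray(374*k,18*k2,.194,s);b=wrist_ray(347*k,181*k2,.194,s);a=np.degrees(np.arctan2(*(r-b)[1::-1]))
print(r,b,(r+b)/2,np.linalg.norm(r-b),a,'handle',np.radians(101.3-a)+2*np.pi)
E
```

```text
t 21.58 p [ 0.5005 -0.112   0.2982] yaw 98.74 tilt [ 0.001 -0.    -1.   ] F [0.4 0.3 0.4] T [ 0.03 -0.    0.02] q6 -0.42 w 0.5 g 0.0
[0.6203686  0.04442127 0.194     ] [ 0.64446115 -0.11319853  0.194     ] [ 0.63241487 -0.03438863  0.194     ] 0.15945046067994872 98.69052541086418 handle 6.3287292305071325
```

The measured bar angle is 98.7°, so the handle stayed at 6.33 rad, which corresponds to about 60 N. I'm handing the job in.

```bash
python3 -c "
from workcell import bot
print(bot.finish_job())"
```

```text
the job is handed in; nothing more can be done
None
```

I pushed the bed home and wound the handle down to 6.33 rad, where turning torque puts the foot at about 60 N (estimated, not measured directly); the arm let go and the job is handed in, with no verdict returned.

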